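# Scoop jumbo dice from the dice tray into the open drawer

### The job

Take the scoop by its handle, scoop dice out of the wooden tray and tip them into the open drawer of the white organiser, until at least three of the four dice lie in the drawer; one may stay in the tray, but none may be left anywhere else. Move the dice only with the scoop, never with the gripper, then stand the scoop back on the table on its flat bottom and let it go. Do not knock over or shift the boxed figure, the figurine or the marker pen.

Things in the scene. Friction and masses are not known exactly. Their poses are not given: they have to be found in the camera images.
- scoop: Loose aluminium hand scoop, about 0.16 kg, standing on its flat bottom, nose roughly away from the robot. Origin: centre of the pan's underside; +x out of the open nose, z up. Pan 110 mm long (x -55 to +55), 96 mm wide outside, 90 inside; floor 3 mm, thinning to 1 mm at the nose; side walls 40 mm high at the rear, 14 mm near the nose; rear wall 40 mm high
- scoop_grip (a point): Good grip point on the centreline of the scoop's handle, at x -100, y 0, z +106 mm in the scoop's frame (same axes). The handle is a straight wooden bar 22 mm wide (y), 16 mm thick, 120 mm long; it leaves the middle of the rear wall at x -50, z 34 mm and rises backwards at 55 degrees above level to x -119, z 132 mm
- scoop_lip (a point): Middle of the lip at the nose of the scoop, at x +55, z 0 mm in the scoop's frame (same axes). Dice slide out over it when the scoop is tipped nose-down more than about 18 to 26 degrees (friction varies); tip it 45 or more to empty it quickly
- tray: Wooden dice tray, open on top, fixed to the table. x along its length, z up; origin on its underside. Side and -x walls upright, 45 mm high; walls and floor 8 mm thick. Inner floor x -125 to +105 mm, 112 mm wide (y +-56). The +x end wall, 70 mm high, leans outwards by 20 degrees (inner face from x +105 at the floor to x +128 at its top)
- tray_in (a point): Point on the tray's inner floor, 8 mm straight above the tray's origin, axes as the tray's. +x points to the robot's left, within 15 degrees. The dice start with centres at x +26 to +88 mm; the other end of the tray is empty
- die0: One of four identical jumbo twenty-sided dice (regular icosahedron), blank, ivory plastic, 36 mm from face to face, 45 mm from corner to corner, about 30 g, loose in the tray. Origin: its centre. Only the scoop may move it, the gripper must not touch it.
- die1: One of four identical jumbo twenty-sided dice (regular icosahedron), blank, ivory plastic, 36 mm from face to face, 45 mm from corner to corner, about 30 g, loose in the tray. Origin: its centre. Only the scoop may move it, the gripper must not touch it.
- die2: One of four identical jumbo twenty-sided dice (regular icosahedron), blank, ivory plastic, 36 mm from face to face, 45 mm from corner to corner, about 30 g, loose in the tray. Origin: its centre. Only the scoop may move it, the gripper must not touch it.
- die3: One of four identical jumbo twenty-sided dice (regular icosahedron), blank, ivory plastic, 36 mm from face to face, 45 mm from corner to corner, about 30 g, loose in the tray. Origin: its centre. Only the scoop may move it, the gripper must not touch it.
- organiser: White plastic desktop drawer organiser, fixed. Origin: centre of the underside of its case; its front looks to -x (towards the robot). Case 220 x 200 x 100 mm with its front end at x -95 mm; one drawer that slides out to -x, already well open, with a bar handle on its front.
- organiser_front (a point): Middle of the upper front edge of the organiser's case, 100 mm above the table. The drawer's uncovered part runs from here towards -x.
- drawer_in (a point): Centre of the drawer's inner floor, 22 mm above the table, axes as the organiser's. Inside the drawer is 175 mm long (x) and 158 mm wide (y); its side walls end 56 mm above this floor. The front panel, 15 mm thick, begins 93 mm from this point to -x and stands about 67 mm above it. The part not under the case is 124 to 139 mm long in x
- organiser_drawer0 (a joint): How far the drawer is pulled out (m): 0 shut, up to 0.149; it starts 0.130 to 0.145 open and moves with about 1 N of friction.
- figure_box: Bystander: loose white carton of a boxed figure, 90 x 115 x 160 mm, standing. Origin: centre of its underside.
- figurine: Bystander: loose figurine with a big head on a round black base of 64 mm diameter, 112 mm tall. Origin: centre of its underside.
- marker: Bystander: loose marker pen lying flat, 135 mm long (along its x), 16 mm thick. Origin: on its underside, near the middle.
Things that resemble listed ones, but are neither listed nor needed, are in the scene too. Leave any purple look-alike of the die2 alone.

How it is judged:
On the way:
1. at least one die rides in the raised scoop, clear of the tray (height (world z) of scoop above 0.07 m and ((x of die0 in the frame of scoop between -0.056 and 0.056 m and y of die0 in the frame of scoop between -0.047 and 0.047 m and z of die0 in the frame of scoop between 0.005 and 0.065 m) or (x of die1 in the frame of scoop between -0.056 and 0.056 m and y of die1 in the frame of scoop between -0.047 and 0.047 m and z of die1 in the frame of scoop between 0.005 and 0.065 m) or (x of die2 in the frame of scoop between -0.056 and 0.056 m and y of die2 in the frame of scoop between -0.047 and 0.047 m and z of die2 in the frame of scoop between 0.005 and 0.065 m) or (x of die3 in the frame of scoop between -0.056 and 0.056 m and y of die3 in the frame of scoop between -0.047 and 0.047 m and z of die3 in the frame of scoop between 0.005 and 0.065 m))), for 0.2 s.
At the end, for the whole second after the job is handed in: At least three of the four dice lie at rest in the drawer and any other die lies in the drawer or in the tray; the scoop stands still and released on the table itself, on its flat bottom (within about 6 degrees and 5 mm) ((((x of die0 in the frame of drawer_in between -0.09 and 0.09 m and y of die0 in the frame of drawer_in between -0.082 and 0.082 m and z of die0 in the frame of drawer_in between 0 and 0.06 m) and (x of die1 in the frame of drawer_in between -0.09 and 0.09 m and y of die1 in the frame of drawer_in between -0.082 and 0.082 m and z of die1 in the frame of drawer_in between 0 and 0.06 m) and (x of die2 in the frame of drawer_in between -0.09 and 0.09 m and y of die2 in the frame of drawer_in between -0.082 and 0.082 m and z of die2 in the frame of drawer_in between 0 and 0.06 m)) or ((x of die0 in the frame of drawer_in between -0.09 and 0.09 m and y of die0 in the frame of drawer_in between -0.082 and 0.082 m and z of die0 in the frame of drawer_in between 0 and 0.06 m) and (x of die1 in the frame of drawer_in between -0.09 and 0.09 m and y of die1 in the frame of drawer_in between -0.082 and 0.082 m and z of die1 in the frame of drawer_in between 0 and 0.06 m) and (x of die3 in the frame of drawer_in between -0.09 and 0.09 m and y of die3 in the frame of drawer_in between -0.082 and 0.082 m and z of die3 in the frame of drawer_in between 0 and 0.06 m)) or ((x of die0 in the frame of drawer_in between -0.09 and 0.09 m and y of die0 in the frame of drawer_in between -0.082 and 0.082 m and z of die0 in the frame of drawer_in between 0 and 0.06 m) and (x of die2 in the frame of drawer_in between -0.09 and 0.09 m and y of die2 in the frame of drawer_in between -0.082 and 0.082 m and z of die2 in the frame of drawer_in between 0 and 0.06 m) and (x of die3 in the frame of drawer_in between -0.09 and 0.09 m and y of die3 in the frame of drawer_in between -0.082 and 0.082 m and z of die3 in the frame of drawer_in between 0 and 0.06 m)) or ((x of die1 in the frame of drawer_in between -0.09 and 0.09 m and y of die1 in the frame of drawer_in between -0.082 and 0.082 m and z of die1 in the frame of drawer_in between 0 and 0.06 m) and (x of die2 in the frame of drawer_in between -0.09 and 0.09 m and y of die2 in the frame of drawer_in between -0.082 and 0.082 m and z of die2 in the frame of drawer_in between 0 and 0.06 m) and (x of die3 in the frame of drawer_in between -0.09 and 0.09 m and y of die3 in the frame of drawer_in between -0.082 and 0.082 m and z of die3 in the frame of drawer_in between 0 and 0.06 m))) and ((x of die0 in the frame of drawer_in between -0.09 and 0.09 m and y of die0 in the frame of drawer_in between -0.082 and 0.082 m and z of die0 in the frame of drawer_in between 0 and 0.06 m) or (x of die0 in the frame of tray_in between -0.13 and 0.13 m and y of die0 in the frame of tray_in between -0.058 and 0.058 m and z of die0 in the frame of tray_in between 0 and 0.05 m)) and ((x of die1 in the frame of drawer_in between -0.09 and 0.09 m and y of die1 in the frame of drawer_in between -0.082 and 0.082 m and z of die1 in the frame of drawer_in between 0 and 0.06 m) or (x of die1 in the frame of tray_in between -0.13 and 0.13 m and y of die1 in the frame of tray_in between -0.058 and 0.058 m and z of die1 in the frame of tray_in between 0 and 0.05 m)) and ((x of die2 in the frame of drawer_in between -0.09 and 0.09 m and y of die2 in the frame of drawer_in between -0.082 and 0.082 m and z of die2 in the frame of drawer_in between 0 and 0.06 m) or (x of die2 in the frame of tray_in between -0.13 and 0.13 m and y of die2 in the frame of tray_in between -0.058 and 0.058 m and z of die2 in the frame of tray_in between 0 and 0.05 m)) and ((x of die3 in the frame of drawer_in between -0.09 and 0.09 m and y of die3 in the frame of drawer_in between -0.082 and 0.082 m and z of die3 in the frame of drawer_in between 0 and 0.06 m) or (x of die3 in the frame of tray_in between -0.13 and 0.13 m and y of die3 in the frame of tray_in between -0.058 and 0.058 m and z of die3 in the frame of tray_in between 0 and 0.05 m)) and linear speed of each of die0, die1, die2, die3 below 0.03 m/s and height (world z) of scoop below 0.005 m and angle between scoop's own z axis and vertical below 0.1 rad and linear speed of scoop below 0.02 m/s); the robot touches nothing.
It fails at once if the gripper or arm touches a die (contact force between any of the fingers, the arm and die0 above 0.3 N or contact force between any of the fingers, the arm and die1 above 0.3 N or contact force between any of the fingers, the arm and die2 above 0.3 N or contact force between any of the fingers, the arm and die3 above 0.3 N).
It fails at once if the boxed figure is shifted more than 30 mm or tipped over (distance of figure_box from where it was at the start of the episode above 0.03 m or angle between figure_box's own z axis and vertical above 0.5 rad).
It fails at once if the figurine is shifted more than 30 mm or tipped over (distance of figurine from where it was at the start of the episode above 0.03 m or angle between figurine's own z axis and vertical above 0.5 rad).
It fails at once if the marker pen is shifted more than 30 mm or tipped over (distance of marker from where it was at the start of the episode above 0.03 m or angle between marker's own z axis and vertical above 0.5 rad).
It also fails if it takes over 67 s, if anything falls off the work surface, if the arm or the gripper's body presses on something with over 40 N, if the wrist force passes 120 N, or if a joint passes its speed limit or range.

### The arm

A 6-joint arm with a two-finger parallel gripper is mounted at the origin on the work surface. World frame = base frame: x ahead of the robot, y to its left, z up, the work surface at z = 0. Lengths are in m, angles in rad, forces in N, time in s.
With the tool pointing down it reaches from about 0.35 to 0.85 m from the base axis. Payload 8.1 kg.
Tool frame: the origin (TCP) lies at the centre of the arm's flange, where the gripper is bolted on; the fingertips stand 186 mm ahead of it and the grasp point (between the pads) lies 167 mm ahead of it (robot.grasp_offset is the distance from the TCP to the grasp point, in m); z points along the fingers, y is the line along which they close (so a half turn about z gives the same grasp; the last joint's range is limited). The gripper opens to 93 mm and grips with 3 to 60 N. Pads are 15 mm wide; open, the fingers measure 128 mm over their backs; the gripper's body (75 mm by 188 mm) begins 65 mm behind the grasp point.
Start: joints at [1.155, 0.13, 1.488, -0, 1.523, -0.085], TCP at [0.195, 0.567, 0.405] pointing down, gripper open.
Joint ranges: [-2.96, 2.96], [-0.89, 2.26], [0.02, 2.5], [-1.34, 4.48], [0, 2.73], [-2.66, 2.66]. Speed limits (rad/s): [2.39, 2.39, 2.79, 3.14, 3.14, 3.14].

### API

Orientations are given as a rotation vector (axis times angle).
In Python, from plant import robot gives the robot as it stands.
- The arm moves only by the tool drive_tool, never from a script. Its argument "moves" is one flat list of numbers, 7 for each row, row after row: the finger opening in mm, from 0 to 93, then the shift along the tool's x, y, z in mm, then the turn, a rotation vector about the tool's x, y, z in degrees. A call has 1 to 8 rows; each row shifts and turns the commanded pose from where the row before left it, along the tool's axes as they then stand; what a row does not reach is not made up. A row lasts 1/10 s, in which the tool goes at most 50 mm and 8.59 degrees, less where a joint would pass 70% of its speed; a pose out of reach is approached as far as the arm can. A call is refused whole if a number of a shift passes 50 or a number of a turn 8.59, either way. A call with a gripper value outside its range is refused whole. The fingers move at their own pace and stop on an object; "grip_force" is the grip in N (left out, the last holds). Time passes only in rows, so rows that do not move let the fingers close. It gives the time, the measured TCP pose, the force, the opening and the grip force at its end, in the units of the state.
- robot.read_state(): the state, without advancing time (a new reading comes with each control period).
- robot.read_camera(name): name is "scene" or "top"; returns a dict with "color" (384x512x3 uint8, red, green, blue), "depth" (384x512 float32, m along the optical axis (not along the pixel's ray), 0 where there is no reading), "mtx" (3x3 intrinsics, pixels), "dist_coeffs" ([k1, k2, p1, p2, k3] as OpenCV has them; the pictures are not rectified), "R" (3x3) and "t" (3): a world point X has camera coordinates R X + t. Camera axes: x right, y down, z forward; pixel columns grow to the right and rows downward; lengths in m; the calibration is good to about 2 mm. A picture is of the moment at which its call begins.
- robot.close_job(): hands the job in; it is judged then, once.
The state is a dict: "t": time; "q": joint angles; "dq": joint speeds; "joint_torque": joint torques, N m; "tool_pos": TCP position; "orientation": TCP orientation; "force": force on the tool from outside, world axes, zero at the start; "wrist_torque": the same for the moment, N m; "opening": finger opening in m; "gripper_force": force on a finger pad.
Only numpy, scipy, OpenCV 4.12 (cv2) and the standard library are available. Lean on these libraries where they do the work, as an engineer would, in place of code of your own. Each camera call takes 0.05 s, during which the arm holds its last target. There are 200 camera calls.

## Working session

There is one attempt and no reset: what is moved stays moved. The work goes in short steps, Python scripts to look and compute and a tool call to move; the robot and the scene stay as the last step left them, time stands still between calls to the robot, and variables do not carry over. Pictures are saved under pics/ and viewed, at most 10 in all, crops included, and the job is handed in when it is done.

Besides the shell and the picture viewer there is one more tool, called after ">>>" as name(argument=value, ...) on one line, values as JSON. drive_tool: Moves the arm, as the interface text tells. Its arguments: {"type":"object","properties":{"moves":{"type":"array","items":{"type":"number"}},"grip_force":{"type":"number"}},"required":["moves"]}

```bash
ls; mkdir -p pics; cat > h.py <<'E'
import numpy as np, cv2
from plant import robot
def cam(n):
    c=robot.read_camera(n); return c
def cloud(c):
    h,w=c["depth"].shape
    u,v=np.meshgrid(np.arange(w),np.arange(h))
    p=cv2.undistortPoints(np.stack([u,v],-1).reshape(-1,1,2).astype(np.float64),c["mtx"],c["dist_coeffs"]).reshape(h,w,2)
    z=c["depth"].astype(float)
    X=np.stack([p[...,0]*z,p[...,1]*z,z],-1)
    W=(X-c["t"])@c["R"]; W[z==0]=np.nan
    return W
E
python3 - <<'E'
from h import *
for n in("scene","top"):
    c=cam(n); np.savez("%s0.npz"%n,**c); cv2.imwrite("pics/%s0.png"%n,cv2.resize(c["color"][...,::-1],(800,600)))
    print(n,-c["R"].T@c["t"],c["R"][2])
print(robot.read_state()); print([a for a in dir(robot) if a[0]!='_'])
E
```

```text
pics
scene [1.2912853  0.24484314 0.98165731] [-0.62692899 -0.17274376 -0.7596839 ]
top [0.37426665 0.04574341 1.00042046] [ 0.18835295  0.02094622 -0.98187801]
{'t': 0.1, 'q': array([ 1.15459536e+00,  1.31071014e-01,  1.48912066e+00, -1.07008947e-05,
        1.52297731e+00, -8.53645143e-02]), 'dq': array([ 0.00326476, -0.00218061, -0.0032023 ,  0.0016409 ,  0.0008132 ,
        0.00066084]), 'joint_torque': array([ 9.43715204e-04, -5.61338460e+01, -4.93098843e+01,  7.70005421e-02,
        2.91327696e-02, -9.55129735e-05]), 'tool_pos': array([0.19478445, 0.56730241, 0.40382814]), 'orientation': array([-5.17246262e-01, -3.09833217e+00,  2.40251333e-03]), 'force': array([ 0.60492551, -0.05796517, -0.8338676 ]), 'wrist_torque': array([ 0.00826918, -0.02932604, -0.01319514]), 'gripper_force': 0.0, 'opening': 0.09311838273645195}
['IKError', 'close_job', 'grasp_offset', 'read_camera', 'read_state']
```

View pics/scene0.png

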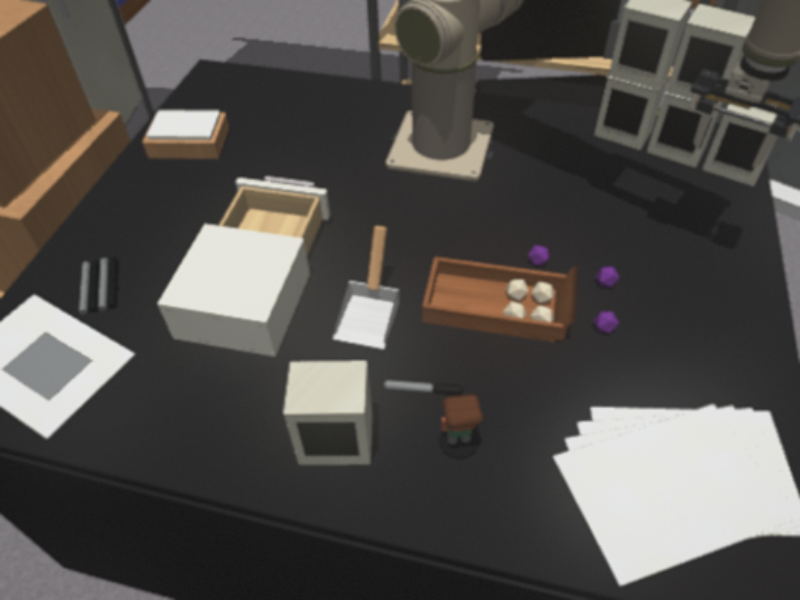

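View pics/top0.png

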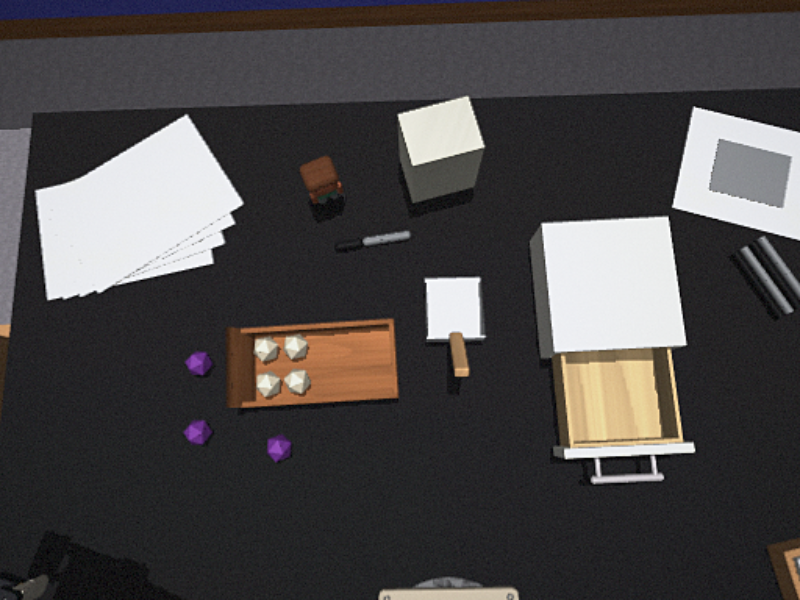

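The scene view shows the scoop at about (370,300), the tray at (500,300) with four ivory dice, the drawer at (270,225), and purple look-alikes outside the tray. The top view (up is +x, left is +y) shows the scoop pan at (455,310) with its handle tip at (459,370). The tray spans (228–398, 320–407), the dice sit at (266,350), (295,347), (268,385) and (298,382), and the drawer opening is around (620,400).

```bash
cat > m.py <<'E'
from h import *
class L(dict): pass
c=dict(np.load("top0.npz")); W=cloud(c); col=c["color"].astype(int)
def reg(u0,v0,u1,v1):
    s=.64; return (slice(int(v0*s),int(v1*s)),slice(int(u0*s),int(u1*s)))
def rect(P): 
    r=cv2.minAreaRect((P[:,:2]*1000).astype(np.float32)); return np.round(r[0],1),np.round(r[1],1),round(r[2],1)
r=reg(415,265,495,385); P=W[r].reshape(-1,3); C=col[r].reshape(-1,3)
print("table z",np.nanmedian(W[reg(450,480,540,560)][...,2]))
brown=(C[:,0]-C[:,2]>35)&(P[:,2]>.03); H=P[brown]; print("handle n",len(H),H.min(0),H.max(0))
m=H.mean(0); d=np.linalg.svd(H-m)[2][0]; print("handle mean",m,"dir",d)
pan=(C.min(1)>110)&(P[:,2]<.05)&(P[:,2]>-.01); Q=P[pan]; print("pan",rect(Q),len(Q),np.percentile(Q[:,2],[5,50,95]))
r=reg(215,310,410,415); P=W[r].reshape(-1,3); C=col[r].reshape(-1,3)
b=(C[:,0]-C[:,2]>30)
Q=P[b&(P[:,2]>.038)]; print("tray rim",rect(Q),len(Q),Q.min(0),Q.max(0))
Q=P[b&(P[:,2]>.0)&(P[:,2]<.015)]; print("tray floor",rect(Q),len(Q),np.median(Q[:,2]))
Q=P[b&(P[:,2]>.058)]; print("endwall top",len(Q),Q.mean(0),Q.min(0),Q.max(0))
iv=(C.min(1)>110)&(P[:,2]>.03); Q=P[iv]
_,lab,cen=cv2.kmeans(Q.astype(np.float32),4,None,(3,50,1e-4),10,0)
for k in range(4): print("die",cen[k],(lab==k).sum(),Q[lab.ravel()==k][:,2].max())
r=reg(520,210,700,490); P=W[r].reshape(-1,3)
Q=P[(P[:,2]>.094)&(P[:,2]<.106)]; print("case top",rect(Q),len(Q),Q.min(0),Q.max(0))
r=reg(550,438,700,465); P=W[r].reshape(-1,3)
Q=P[(P[:,2]>.083)&(P[:,2]<.096)]; print("panel top",rect(Q),len(Q),Q.min(0),Q.max(0))
r=reg(560,360,670,430); P=W[r].reshape(-1,3);print("drawer floor z",np.median(P[:,2]))
E
python3 m.py
```

```text
table z 7.915777889028362e-05
handle n 250 [ 0.43006554 -0.03683225  0.03982903] [ 0.50493439 -0.01489112  0.13684631]
handle mean [ 0.46428211 -0.02547293  0.09907933] dir [-0.60161688  0.00156845  0.79878324]
pan (array([553.1, -27.5]), array([ 95. , 112.6]), 89.3) 1327 [-0.00078341  0.00250147  0.00906909]
tray rim (array([461.7, 206.9]), array([128.7, 267.8]), 2.4) 1499 [0.39320107 0.07083535 0.03800576] [0.53037737 0.34186139 0.07320268]
tray floor (array([471. , 196.7]), array([127.3, 247.3]), 2.4) 3001 0.007641924239024454
endwall top 288 [0.45470743 0.33411145 0.06651235] [0.39338797 0.3259482  0.05807682] [0.51824196 0.34186139 0.07320268]
die [0.4307454  0.28386143 0.0398072 ] 141 0.04728707444085793
die [0.48864606 0.28859648 0.03963783] 137 0.04730013324901506
die [0.43402544 0.23530011 0.03976532] 145 0.04836940799038904
die [0.49118057 0.23935553 0.03992337] 134 0.048553281777239006
case top (array([ 569.6, -267. ]), array([205.7, 202.1]), 1.7) 6942 [ 0.46454127 -0.37008375  0.09403846] [ 0.67453473 -0.16336994  0.10546455]
panel top (array([ 316.1, -274.3]), array([ 15.2, 193.4]), 1.6) 557 [ 0.30632015 -0.37108714  0.08311573] [ 0.32588891 -0.17766235  0.09335355]
drawer floor z nan
```

```bash
cat > p.py <<'E'
from h import *
from scipy.spatial.transform import Rotation as Ro
G=robot.grasp_offset
def tool(psi,t):
    a,b=np.radians([psi,t]); h=np.array([np.cos(a),np.sin(a),0]); z=np.sin(b)*h-np.cos(b)*np.array([0,0,1])
    y=np.array([np.sin(a),-np.cos(a),0]); return np.stack([np.cross(y,z),y,z],1)
def now():
    s=robot.read_state(); R=Ro.from_rotvec(s["orientation"]).as_matrix(); x=R[:,0]
    if True:
        y=R[:,1]; psi=np.degrees(np.arctan2(y[0],-y[1])); z=R[:,2]
        h=np.array([np.cos(np.radians(psi)),np.sin(np.radians(psi)),0]); t=np.degrees(np.arctan2(z@h,-z[2]))
    return s,s["tool_pos"]+G*z_(R),psi,t,R
def z_(R): return R[:,2]
def grip_from_lip(lip,psi,p,off=(-.155,0,.106)):
    a=Ro.from_euler("ZY",[psi,-p],degrees=True); return np.array(lip)+a.apply(off)
def plan(wps):
    """wps: (grasp xyz, psi, t, opening mm, rows)"""
    s,g,psi,t,R=now(); p=s["tool_pos"]; rows=[]
    print("t",round(s["t"],2),"grasp",g.round(4),"psi,t",round(psi,1),round(t,1),"q",s["q"].round(2))
    for (g1,ps1,t1,o,n) in wps:
        g1=np.array(g1,float)
        for k in range(1,n+1):
            f=k/n; gg=g+(g1-g)*f; Rt=tool(psi+(ps1-psi)*f,t+(t1-t)*f); pt=gg-G*Rt[:,2]
            d=np.round(R.T@(pt-p)*1000); w=np.round(Ro.from_matrix(R.T@Rt).as_rotvec(degrees=True),1)
            p=p+R@d/1000; R=R@Ro.from_rotvec(w,degrees=True).as_matrix()
            rows.append([o,*d,*w])
        g,psi,t=g1,ps1,t1
    for i in range(0,len(rows),8):
        print("["+", ".join(",".join("%g"%(v+0) for v in r) for r in rows[i:i+8])+"]")
    return rows
E
cat > s.py <<'E'
import sys
from p import *
s,g,psi,t,R=now()
E
python3 - <<'E'
from p import *
T=tool(-1,25); g=np.array([.453,-.0257,.106])
plan([((.42,.25,.20),90,0,93,12),(tuple(g-.08*T[:,2]),-1,25,93,12),(tuple(g),-1,25,93,5)])
E
```

```text
t 0.1 grasp [0.1947 0.5671 0.2365] psi,t 161.0 0.0 q [ 1.15  0.13  1.49 -0.    1.52 -0.09]
[93,-26,-19,3,-0.1,0,5.9, 93,-28,-16,3,0,0,5.9, 93,-30,-13,3,0,0,6, 93,-31,-10,3,0,0,5.9, 93,-32,-7,3,0,0,5.9, 93,-32,-3,3,0,0,5.9, 93,-32,0,3,0,0,5.9, 93,-33,3,3,0,0,6]
[93,-31,6,3,0,0,5.9, 93,-31,10,3,0,0,5.9, 93,-30,13,3,0,0,5.9, 93,-28,16,4,0,0,5.9, 93,-29,-1,1,-0.1,2.1,7.6, 93,-29,2,1,-0.5,2.1,7.6, 93,-28,3,1,-0.7,2,7.6, 93,-27,6,-1,-0.9,2.1,7.5]
[93,-26,7,-1,-1.2,2.1,7.5, 93,-24,10,-1,-1.5,2.1,7.4, 93,-22,10,-1,-1.8,2.1,7.4, 93,-19,12,-2,-2.1,2,7.3, 93,-17,13,-1,-2.3,2.1,7.2, 93,-14,14,-1,-2.5,2.1,7.1, 93,-12,13,0,-2.9,2.1,7.1, 93,-8,14,1,-3,2.1,6.9]
[93,0,0,16,0,0,0, 93,0,0,16,0,0,0, 93,0,0,16,0,0,0, 93,0,0,16,0,0,0, 93,0,0,16,0,0,0]
```

>>> drive_tool(moves=[93, -26, -19, 3, -0.1, 0, 5.9, 93, -28, -16, 3, 0, 0, 5.9, 93, -30, -13, 3, 0, 0, 6, 93, -31, -10, 3, 0, 0, 5.9, 93, -32, -7, 3, 0, 0, 5.9, 93, -32, -3, 3, 0, 0, 5.9, 93, -32, 0, 3, 0, 0, 5.9, 93, -33, 3, 3, 0, 0, 6], grip_force=60)

```text
t: 0.9
tool_pos: [0.3456, 0.3545, 0.38]
orientation: [-1.724, -2.626, -0.002]
force: [0.4, 0.2, -0.3]
opening: 0.0928
gripper_force: 0.0
```

>>> drive_tool(moves=[93, -31, 6, 3, 0, 0, 5.9, 93, -31, 10, 3, 0, 0, 5.9, 93, -30, 13, 3, 0, 0, 5.9, 93, -28, 16, 4, 0, 0, 5.9, 93, -29, -1, 1, -0.1, 2.1, 7.6, 93, -29, 2, 1, -0.5, 2.1, 7.6, 93, -28, 3, 1, -0.7, 2, 7.6, 93, -27, 6, -1, -0.9, 2.1, 7.5])

```text
t: 1.7
tool_pos: [0.4074, 0.1364, 0.3585]
orientation: [-2.66, -1.515, -0.196]
force: [-0.3, -0.9, 1.0]
opening: 0.0931
gripper_force: 0.0
```

>>> drive_tool(moves=[93, -26, 7, -1, -1.2, 2.1, 7.5, 93, -24, 10, -1, -1.5, 2.1, 7.4, 93, -22, 10, -1, -1.8, 2.1, 7.4, 93, -19, 12, -2, -2.1, 2, 7.3, 93, -17, 13, -1, -2.3, 2.1, 7.2, 93, -14, 14, -1, -2.5, 2.1, 7.1, 93, -12, 13, 0, -2.9, 2.1, 7.1, 93, -8, 14, 1, -3, 2.1, 6.9])

```text
t: 2.5
tool_pos: [0.3518, -0.025, 0.3294]
orientation: [3.066, -0.037, 0.678]
force: [-3.7, 2.6, 7.7]
opening: 0.0931
gripper_force: 0.0
```

```bash
python3 - <<'E'
from p import *
g=np.array([.453,-.0257,.106])
plan([(tuple(g),-1,25,93,5),(tuple(g),-1,25,0,3)])
E
```

```text
t 2.5 grasp [ 0.4222 -0.0261  0.1777] psi,t -1.3 24.9 q [-0.28 -0.89  2.44  0.12  1.18  1.3 ]
[93,-1,-1,16,-0.1,0,-0.1, 93,0,0,15,0,0,-0.1, 93,-1,0,16,0,0,-0.1, 93,0,0,15,0,0.1,0, 93,-1,0,16,0.1,0,-0.1, 0,0,0,0,0,0,0, 0,0,0,0,0,0,0, 0,0,0,0,0,0,0]
```

```bash
python3 - <<'E'
from p import *
g=np.array([.453,-.0257,.106]);T=tool(-1,10)
plan([(tuple(g-.06*T[:,2]),-1,10,93,3),(tuple(g),-1,10,93,4),(tuple(g),-1,10,93,1)])
E
```

```text
t 2.5 grasp [ 0.4222 -0.0261  0.1777] psi,t -1.3 24.9 q [-0.28 -0.89  2.44  0.12  1.18  1.3 ]
[93,19,-1,7,-0.1,-5,-0.2, 93,19,0,7,0,-4.9,-0.1, 93,20,0,7,0,-5,-0.1, 93,0,0,15,0,0,0, 93,0,0,15,0,0,0, 93,0,0,15,0,0,0, 93,0,0,15,0,0,0, 93,0,0,0,0,0,0]
```

>>> drive_tool(moves=[93, 19, -1, 7, -0.1, -5, -0.2, 93, 19, 0, 7, 0, -4.9, -0.1, 93, 20, 0, 7, 0, -5, -0.1, 93, 0, 0, 15, 0, 0, 0, 93, 0, 0, 15, 0, 0, 0, 93, 0, 0, 15, 0, 0, 0, 93, 0, 0, 15, 0, 0, 0, 93, 0, 0, 0, 0, 0, 0])

```text
t: 3.3
tool_pos: [0.4231, -0.0241, 0.2686]
orientation: [3.129, -0.017, 0.267]
force: [-0.4, -0.2, -0.1]
opening: 0.093
gripper_force: 0.0
```

```bash
python3 - <<'E'
from p import *
plan([])
print(robot.read_state()["force"])
E
```

```text
t 3.3 grasp [ 0.4514 -0.0245  0.1037] psi,t -0.6 9.8 q [-0.19 -0.36  2.2   0.03  1.13  1.38]
[-0.38977332 -0.16328184 -0.12829343]
```

>>> drive_tool(moves=[0, 0, -1, 0, 0, 0, 0, 0, 0, 0, 0, 0, 0, 0, 0, 0, 0, 0, 0, 0, 0, 0, 0, 0, 0, 0, 0, 0, 0, 0, 0, 0, 0, 0, 0, 0, 0, 0, 0, 0, 0, 0, 0, 0, 0, 0, 0, 0, 0])

```text
t: 4.0
tool_pos: [0.4242, -0.0233, 0.2713]
orientation: [3.127, -0.017, 0.275]
force: [0.2, 0.3, 0.2]
opening: 0.0419
gripper_force: 0.0
```

```bash
python3 - <<'E'
from p import *
s,g,psi,t,R=now()
plan([(g+[0,0,.12],psi,t,0,6),((.44,.0,.25),30,10,0,8)])
E
```

```text
t 4.0 grasp [ 0.4533 -0.0239  0.1065] psi,t -0.6 10.0 q [-0.19 -0.36  2.19  0.03  1.13  1.38]
[0,3,0,-20,0.1,0,0, 0,4,0,-19,0,0,0, 0,3,0,-20,0,0,0, 0,4,0,-20,0,0,0, 0,3,0,-19,0,0,0, 0,4,0,-20,0,0,0, 0,-1,-1,-3,0.7,0,-3.8, 0,-1,-1,-3,0.6,0,-3.7]
[0,-1,-1,-4,0.7,0,-3.8, 0,0,-1,-3,0.7,0,-3.8, 0,0,-2,-3,0.6,0,-3.7, 0,0,-1,-3,0.7,0,-3.8, 0,0,-2,-3,0.7,0,-3.8, 0,0,-1,-3,0.6,0,-3.8]
```

>>> drive_tool(moves=[0, 0, 0, 0, 0, 0, 0, 0, 0, 0, 0, 0, 0, 0, 0, 0, 0, 0, 0, 0, 0, 0, 0, 0, 0, 0, 0, 0, 0, 0, 0, 0, 0, 0, 0])

```text
t: 4.5
tool_pos: [0.4242, -0.0233, 0.2711]
orientation: [3.127, -0.017, 0.274]
force: [-1.3, -1.0, -0.6]
opening: 0.0219
gripper_force: 60.0
```

>>> drive_tool(moves=[0, 1, 0, -6, 0, 0, 0, 0, 2, 0, -14, 0, 0, 0, 0, 3, 0, -20, 0, 0, 0, 0, 4, 0, -20, 0, 0, 0, 0, 3, 0, -19, 0, 0, 0, 0, 4, 0, -20, 0, 0, 0, 0, 2, 0, -14, 0, 0, 0, 0, 0, 0, 0, 0, 0, 0])

```text
t: 5.3
tool_pos: [0.4237, -0.0232, 0.3882]
orientation: [3.126, -0.017, 0.28]
force: [0.0, -0.1, -1.8]
opening: 0.0218
gripper_force: 60.0
```

```bash
cat > scoop.py <<'E'
from p import *
def scoop(u=None,name="top"):
    """bright pan pixels near predicted location -> plane fit of the floor, in world, relative to grasp frame"""
    s,g,psi,t,R=now(); c=cam(name); W=cloud(c); C=c["color"].astype(int)
    a=np.radians(psi); h=np.array([np.cos(a),np.sin(a),0]); l=np.array([-h[1],h[0],0])
    d=W-g; x=d@h; y=d@l; z=d[...,2]
    m=(C.min(2)>90)&(C.max(2)-C.min(2)<30)&(abs(y)<.06)&(x>.03)&(x<.19)&(z<-.04)&(z>-.18)
    P=np.stack([x[m],y[m],z[m]],1); I=abs(P[:,1])<.036
    F=P[I&(P[:,0]>.06)]
    for _ in range(4):
        A=np.c_[F[:,0],F[:,1],np.ones(len(F))]; k=np.linalg.lstsq(A,F[:,2],rcond=None)[0]; r=F[:,2]-A@k; F=F[abs(r)<max(.003,1.5*r.std())]
    print("pitch",np.degrees(np.arctan(k[0])),"roll",np.degrees(np.arctan(k[1])),"floor z at x=100",k[0]*.1+k[2]+g[2],"n",len(F),"res",r.std())
    print("ext along heading rel grip",P[:,0].min(),P[:,0].max(),"y",P[:,1].min(),P[:,1].max())
    return c
E
python3 - <<'E'
from scoop import *
print(robot.read_state()["force"],robot.read_state()["opening"])
plan([]); c=scoop(); cv2.imwrite("pics/a.png",cv2.resize(c["color"][...,::-1],(800,600)))
E
```

```text
[ 0.00852754 -0.10020336 -1.79930871] 0.021848055019730233
t 5.3 grasp [ 0.4535 -0.0239  0.2236] psi,t -0.6 10.3 q [-0.19 -0.46  2.05  0.03  1.38  1.39]
pitch -0.9393172419921736 roll 0.21563600237886513 floor z at x=100 0.12020943610178521 n 973 res 0.0013329632810740392
ext along heading rel grip 0.05641255017750599 0.15403961479565426 y -0.048965229028076374 0.0450775788769581
```

View pics/a.png

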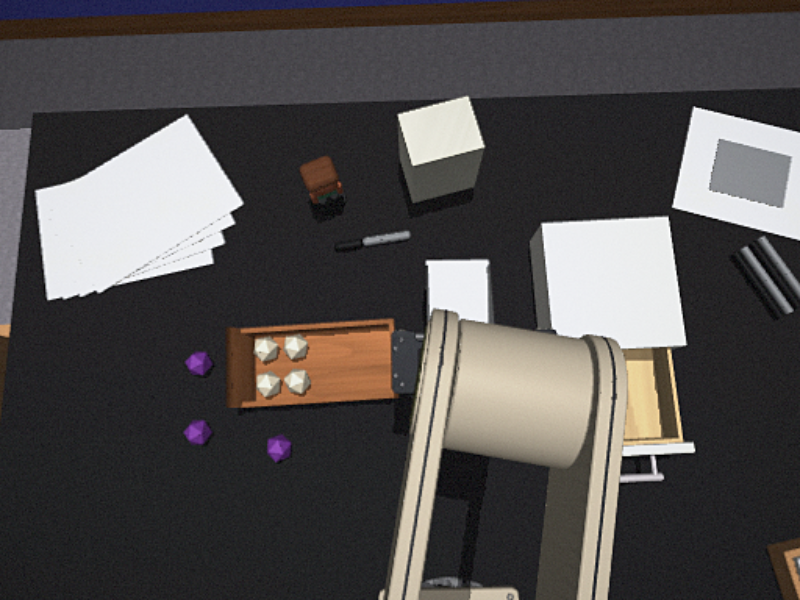

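The picture shows the scoop lifted level, pan visible at (458,290), with the four dice untouched in the tray at (265–298, 347–385).

```bash
cat > tr.py <<'E'
from scoop import *
O=np.array([.4618,.2052,0]); AZ=92.4; A0=10.3; DY=1.1
u=np.array([np.cos(np.radians(AZ)),np.sin(np.radians(AZ)),0]); v=np.array([-u[1],u[0],0])
def wt(x,y,z,p,n,yaw=0,o=0):
    "waypoint: lip at tray x,y and world z, scoop pitch p (nose up +)"
    return (grip_from_lip(O+x*u+y*v+[0,0,z],AZ+yaw,p),AZ+yaw+DY,A0+p,o,n)
def cur():
    s,g,psi,t,R=now(); p=t-A0; l=2*g-grip_from_lip(g,psi-DY,p); d=l-O
    print("lip tray",(d@u*1000).round(1),(d@v*1000).round(1),"z",(l[2]*1000).round(1),"pitch",round(p,1),"yaw",round(psi-DY-AZ,1),"F",s["force"].round(1),"t",s["t"])
E
python3 - <<'E'
from tr import *
plan([wt(-.005,0,.117,0,14),wt(-.005,0,.03,-3,6)])
E
```

```text
t 5.35 grasp [ 0.4528 -0.0238  0.2218] psi,t -0.6 10.1 q [-0.19 -0.46  2.06  0.03  1.38  1.39]
[0,1,-1,0,1.3,0,-6.6, 0,2,-2,0,1.2,0,-6.6, 0,2,-1,1,1.1,0,-6.6, 0,3,0,0,1.2,0.1,-6.7, 0,3,-1,1,1.2,0,-6.6, 0,4,0,0,1.2,0,-6.6, 0,4,1,1,1.2,0,-6.6, 0,5,0,1,1.2,0,-6.6]
[0,5,2,0,1.2,0,-6.6, 0,4,2,1,1.2,0,-6.7, 0,6,2,1,1.2,0,-6.6, 0,5,4,1,1.2,0.1,-6.6, 0,5,3,1,1.2,0,-6.6, 0,5,5,1,1.2,0,-6.6, 0,0,0,13,0,-0.5,0, 0,0,0,13,0,-0.5,0]
[0,0,0,13,0,-0.5,0, 0,1,0,13,0,-0.5,0, 0,0,0,13,0,-0.5,0, 0,1,0,14,0,-0.5,0]
```

>>> drive_tool(moves=[0, 1, -1, 0, 1.3, 0, -6.6, 0, 2, -2, 0, 1.2, 0, -6.6, 0, 2, -1, 1, 1.1, 0, -6.6, 0, 3, 0, 0, 1.2, 0.1, -6.7, 0, 3, -1, 1, 1.2, 0, -6.6, 0, 4, 0, 0, 1.2, 0, -6.6, 0, 4, 1, 1, 1.2, 0, -6.6, 0, 5, 0, 1, 1.2, 0, -6.6])

```text
t: 6.15
tool_pos: [0.4433, -0.0076, 0.3843]
orientation: [-2.725, -1.369, -0.238]
force: [-0.5, 0.1, -2.0]
opening: 0.021
gripper_force: 60.0
```

>>> drive_tool(moves=[0, 5, 2, 0, 1.2, 0, -6.6, 0, 4, 2, 1, 1.2, 0, -6.7, 0, 6, 2, 1, 1.2, 0, -6.6, 0, 5, 4, 1, 1.2, 0.1, -6.6, 0, 5, 3, 1, 1.2, 0, -6.6, 0, 5, 5, 1, 1.2, 0, -6.6, 0, 0, 0, 0, 0, 0, 0, 0, 0, 0, 0, 0, 0, 0])

```text
t: 6.95
tool_pos: [0.4703, 0.0156, 0.3852]
orientation: [-2.061, -2.182, -0.182]
force: [-0.2, 0.6, -1.1]
opening: 0.0219
gripper_force: 60.0
```

```bash
python3 - <<'E'
from tr import *
cur(); c=scoop()
plan([wt(-.005,0,.03,-3,7)])
cv2.imwrite("pics/b.png",cv2.resize(c["color"][...,::-1],(800,600)))
E
```

```text
lip tray -4.7 -0.0 z 114.8 pitch 0.1 yaw -0.2 F [-0.2  0.6 -1.1] t 6.95
pitch -0.6133233849284487 roll 0.4807168125567829 floor z at x=100 0.11712646748998112 n 1160 res 0.0013318313377768784
ext along heading rel grip 0.04496482465001369 0.18989853750078492 y -0.057534565476774394 0.049845932708816806
t 7.0 grasp [0.468  0.0455 0.2209] psi,t 93.3 10.3 q [-0.15 -0.21  1.86  0.18  1.53 -0.22]
[0,0,0,11,-0.2,-0.4,-0.1, 0,0,0,11,0,-0.5,0, 0,1,0,11,0,-0.4,0, 0,0,0,11,0,-0.4,-0.1, 0,0,0,11,0,-0.5,0, 0,1,0,11,0,-0.4,0, 0,0,0,11,0,-0.4,0]
```

View pics/b.png

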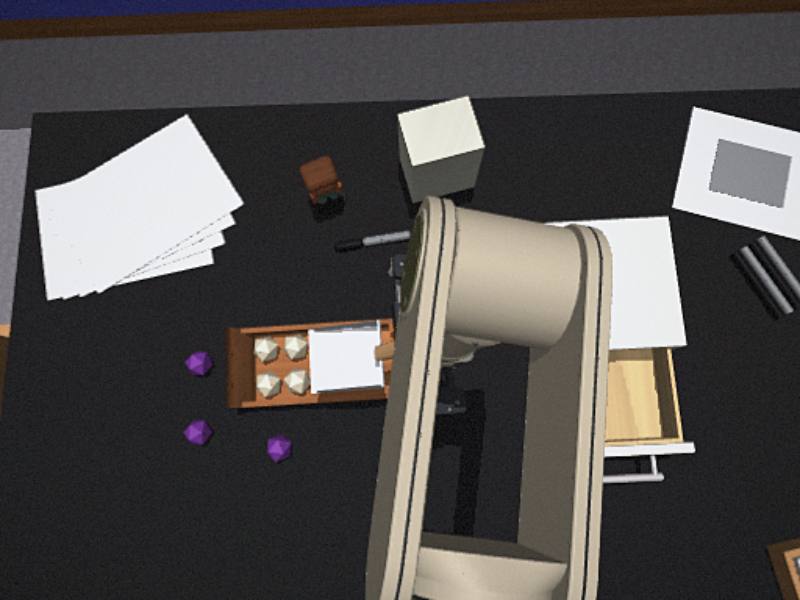

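The scoop pan at (345,360) sits over the empty end of the tray, nose toward the dice, and looks parallel to it.

```bash
python3 - <<'E'
from tr import *
c=cam("top"); W=cloud(c); C=c["color"].astype(int); d=W-O; x=d@u; y=d@v; z=W[...,2]
m=(C.min(2)>90)&(C.max(2)-C.min(2)<30)&(z>.105)&(z<.15)&(x>-.13)&(x<.02)&(abs(y)<.07)
for a in np.arange(-.1,0.01,.02):
    k=m&(abs(x-a)<.01); print(round(a,2),k.sum(),y[k].min() if k.any() else 0,y[k].max() if k.any() else 0)
print(x[m].max())
E
```

```text
-0.1 301 -0.04394066578887617 0.04921865841739021
-0.08 332 -0.04393286739273461 0.048970167636191886
-0.06 335 -0.04335084632456374 0.049371913260395466
-0.04 335 -0.0431868032226917 0.049810599186814866
-0.02 326 -0.041894830527175554 0.05209599655415572
0.0 86 -0.04272078500482903 0.05166100414079602
-0.004444061587576707
```

>>> drive_tool(moves=[0, 0, 0, 11, -0.2, -0.4, -0.1, 0, 0, 0, 11, 0, -0.5, 0, 0, 1, 0, 11, 0, -0.4, 0, 0, 0, 0, 0, 0, 0, 0])

```text
t: 7.45
tool_pos: [0.4693, 0.0227, 0.3515]
orientation: [-2.069, -2.201, -0.162]
force: [-0.3, 0.1, -1.7]
opening: 0.0216
gripper_force: 60.0
```

```bash
sed -i 's/^DY=.*//; s/O+x\*u+y\*v/O+x*u+(y-.0035)*v/; s/DY=1.1/DY=0.4/' tr.py; python3 - <<'E'
from tr import *
cur(); plan([wt(-.005,0,.06,-3,2),wt(-.005,0,.018,-3,5)])
E
```

```text
lip tray -3.6 3.0 z 76.9 pitch -1.2 yaw 0.7 F [-0.3  0.1 -1.7] t 7.45
t 7.45 grasp [0.4673 0.049  0.1862] psi,t 93.5 9.1 q [-0.12 -0.19  1.91  0.16  1.46 -0.21]
[0,3,2,6,-0.2,-0.9,0.3, 0,2,2,6,0,-0.9,0.4, 0,-1,0,9,0,0,0, 0,-1,0,8,0,0,0, 0,-1,0,8,0,0,0, 0,-1,0,9,0,0,0, 0,-1,0,8,0,0,0]
```

>>> drive_tool(moves=[0, 3, 2, 6, -0.2, -0.9, 0.3, 0, 2, 2, 6, 0, -0.9, 0.4, 0, -1, 0, 9, 0, 0, 0, 0, -1, 0, 8, 0, 0, 0, 0, -1, 0, 8, 0, 0, 0, 0, -1, 0, 9, 0, 0, 0, 0, -1, 0, 8, 0, 0, 0, 0, 0, 0, 0, 0, 0, 0])

```text
t: 8.25
tool_pos: [0.4734, 0.0295, 0.299]
orientation: [-2.102, -2.207, -0.135]
force: [-0.2, 0.7, -0.8]
opening: 0.0215
gripper_force: 60.0
```

```bash
python3 - <<'E'
from tr import *
cur(); plan([wt(-.003,0,.008,-3,4)])
E
```

```text
lip tray -5.7 -4.2 z 19.0 pitch -3.0 yaw -0.0 F [-0.2  0.7 -0.8] t 8.25
t 8.25 grasp [0.4725 0.0506 0.133 ] psi,t 92.8 7.3 q [-0.1  -0.14  1.95  0.13  1.34 -0.18]
[0,0,0,3,0.1,0,0, 0,1,0,3,0,0,0, 0,0,0,2,0,0,0, 0,0,-1,3,0,0,0]
```

>>> drive_tool(moves=[0, 0, 0, 3, 0, 0, 0, 0, 1, 0, 3, 0, 0, 0, 0, 0, 0, 3, 0, 0, 0, 0, 0, 0, 2, 0, 0, 0, 0, 0, 0, 0, 0, 0, 0])

```text
t: 8.75
tool_pos: [0.4738, 0.032, 0.2896]
orientation: [-2.102, -2.209, -0.137]
force: [-0.2, -0.2, -1.6]
opening: 0.0217
gripper_force: 60.0
```

```bash
python3 - <<'E'
from tr import *
cur(); plan([wt(.105,0,.0075,-3,16)])
c=cam("scene"); cv2.imwrite("pics/c.png",cv2.resize(c["color"][120:300,180:440][...,::-1],(800,554)))
E
```

```text
lip tray -3.3 -5.0 z 9.6 pitch -3.0 yaw 0.0 F [-0.2 -0.2 -1.6] t 8.75
t 8.75 grasp [0.4733 0.0531 0.1237] psi,t 92.8 7.3 q [-0.09 -0.13  1.96  0.13  1.32 -0.17]
[0,7,0,1,0.2,0,0, 0,6,0,1,0,0,0, 0,7,0,1,0,0,0, 0,7,0,1,0,0,0, 0,6,0,1,0,0,0, 0,7,0,1,0,0,0, 0,7,0,1,0,0,0, 0,6,0,1,0,0,0]
[0,7,0,1,0,0,0, 0,7,0,1,0,0,0, 0,7,0,1,0,0,0, 0,6,0,1,0,0,0, 0,7,0,1,0,0,0, 0,7,0,1,0,0,0, 0,6,0,1,0,0,0, 0,7,0,1,0,0,0]
```

View pics/c.png

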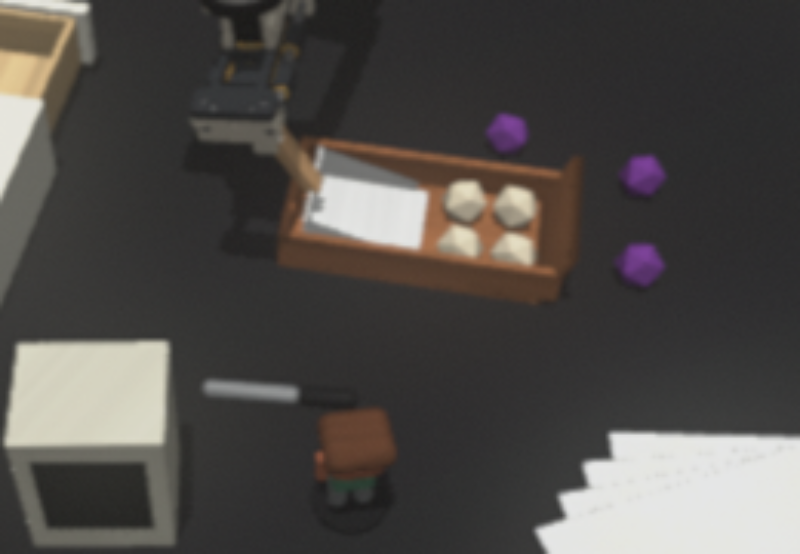

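The scoop is flat in the tray's empty end (365,210 in the crop), with the four dice just ahead of its lip at (465,200), (515,205), (460,240) and (513,250).

>>> drive_tool(moves=[0, 2, -1, 2, 0, 0, 0, 0, 6, -1, 1, 0, 0, 0, 0, 7, 0, 1, 0, 0, 0, 0, 7, 0, 1, 0, 0, 0, 0, 6, 0, 1, 0, 0, 0, 0, 7, 0, 1, 0, 0, 0, 0, 7, 0, 1, 0, 0, 0, 0, 6, 0, 1, 0, 0, 0])

```text
t: 9.6
tool_pos: [0.4697, 0.0811, 0.2875]
orientation: [-2.103, -2.209, -0.138]
force: [1.0, -2.8, 3.6]
opening: 0.0215
gripper_force: 60.0
```

```bash
python3 - <<'E'
from tr import *
cur(); plan([wt(.075,0,.0075,-3,4),wt(.1,0,.0075,-3,4)])
E
```

```text
lip tray 45.9 -3.3 z 7.4 pitch -3.1 yaw 0.0 F [ 1.  -2.8  3.6] t 9.6
t 9.6 grasp [0.4695 0.1022 0.1215] psi,t 92.8 7.2 q [ 0.01 -0.13  1.97  0.13  1.3  -0.07]
[0,7,1,1,0.3,0,0, 0,7,0,1,0,0,0, 0,7,0,1,0,0,0, 0,8,0,1,0,0.1,0, 0,6,0,1,0,0,0, 0,6,0,0,0,0,0, 0,6,0,1,0,0,0, 0,6,0,1,0,0,0]
```

>>> drive_tool(moves=[0, 7, 0, 1, 0, 0, 0, 0, 7, 0, 1, 0, 0, 0, 0, 7, 0, 1, 0, 0, 0, 0, 8, 0, 1, 0, 0, 0, 0, 6, 0, 1, 0, 0, 0, 0, 6, 0, 0, 0, 0, 0, 0, 6, 0, 1, 0, 0, 0, 0, 6, 0, 1, 0, 0, 0])

```text
t: 10.4
tool_pos: [0.4671, 0.1343, 0.2872]
orientation: [-2.103, -2.209, -0.138]
force: [-0.1, -5.8, 8.1]
opening: 0.0216
gripper_force: 60.0
```

```bash
cat > look.py <<'E'
import sys
from tr import *
cur()
c=cam("top"); W=cloud(c); C=c["color"].astype(int); d=W-O; x=d@u; y=d@v
k=1000
im=c["color"][180:300,130:290]
c2=cam("scene"); 
a=cv2.resize(im[...,::-1],(400,300),interpolation=2); b=cv2.resize(c2["color"][150:270,250:410][...,::-1],(400,300),interpolation=2)
cv2.imwrite("pics/%s.png"%sys.argv[1],np.hstack([a,b]))
E
python3 look.py d
```

```text
lip tray 99.1 -2.9 z 7.1 pitch -3.1 yaw 0.0 F [-0.1 -5.8  8.1] t 10.4
```

View pics/d.png

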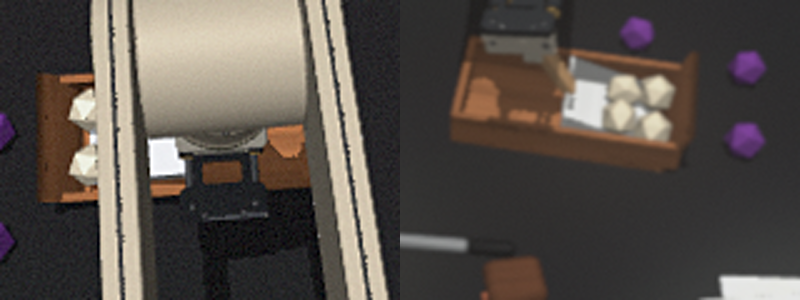

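The scene crop (right half) shows two dice well inside the pan at (622,88) and (620,115), and two at the lip against the end wall at (657,92) and (655,127).

```bash
python3 - <<'E'
from tr import *
cur(); plan([wt(.104,0,.0075,-3,2),wt(.111,0,.031,10,4),wt(.117,0,.052,20,4),wt(.110,0,.09,22,3),wt(.07,0,.15,20,3)])
E
```

```text
lip tray 99.9 -2.7 z 7.1 pitch -3.0 yaw 0.0 F [ 0.8 -1.4  4. ] t 10.5
t 10.5 grasp [0.4666 0.156  0.1211] psi,t 92.8 7.3 q [ 0.13 -0.11  1.95  0.13  1.29  0.04]
[0,2,1,0,0.2,0,0, 0,2,0,0,0,0,0.1, 0,-14,0,3,0,3.3,0, 0,-13,0,3,0,3.2,0, 0,-14,0,3,0,3.3,0, 0,-14,0,2,0,3.2,0, 0,-9,0,2,0,2.5,0, 0,-10,0,2,0,2.5,0]
[0,-9,0,2,0,2.5,0, 0,-10,0,1,0,2.5,0, 0,1,0,-10,0,0.7,0, 0,1,0,-10,0,0.6,0, 0,1,0,-11,0,0.7,0, 0,3,0,-25,0,-0.7,0, 0,3,0,-26,0,-0.6,0, 0,2,0,-26,0,-0.7,0]
```

>>> drive_tool(moves=[0, 2, 0, 0, 0, 0, 0, 0, 2, 0, 0, 0, 0, 0, 0, -14, 0, 3, 0, 3.3, 0, 0, -13, 0, 3, 0, 3.2, 0, 0, -14, 0, 3, 0, 3.3, 0, 0, -14, 0, 2, 0, 3.2, 0, 0, -9, 0, 2, 0, 2.5, 0, 0, -10, 0, 2, 0, 2.5, 0])

```text
t: 11.3
tool_pos: [0.4694, 0.0702, 0.2528]
orientation: [-1.923, -2.02, -0.434]
force: [0.1, 0.7, -2.6]
opening: 0.0216
gripper_force: 60.0
```

```bash
python3 look.py e; python3 - <<'E'
from tr import *
plan([wt(.117,0,.055,20,2),wt(.110,0,.09,22,3),wt(.07,0,.15,20,3)])
E
```

```text
lip tray 113.7 -1.6 z 39.6 pitch 15.1 yaw 0.0 F [ 0.1  0.7 -2.6] t 11.3
t 11.4 grasp [0.4656 0.1412 0.1008] psi,t 92.7 25.3 q [-0.13 -0.06  2.01  0.45  1.31 -0.33]
[0,-7,1,0,0,2.5,-0.1, 0,-8,1,-1,0,2.5,0, 0,1,0,-9,0,0.7,0, 0,0,0,-10,0,0.6,0, 0,1,0,-10,0,0.7,0, 0,3,0,-25,0,-0.7,0, 0,2,0,-26,0,-0.6,0, 0,3,0,-25,0,-0.7,0]
```

View pics/e.png

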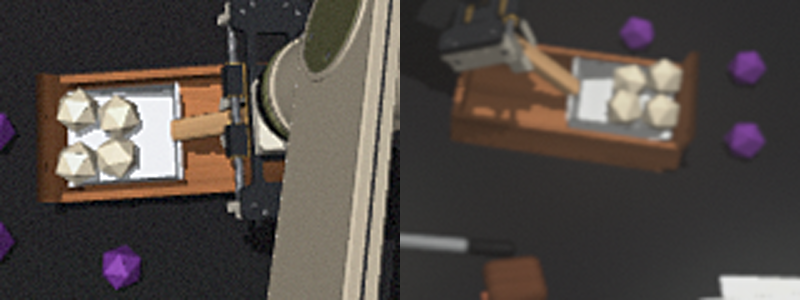

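All four dice are in the pan: (78,108), (118,117), (77,160) and (115,157) in the left half, with the front pair near the lip. I'll pitch further so they slide back.

```bash
python3 - <<'E'
from tr import *
plan([wt(.119,0,.064,28,5),wt(.116,0,.09,30,3),wt(.10,0,.14,28,4),wt(.05,0,.18,25,4)])
E
```

```text
t 11.4 grasp [0.4656 0.1412 0.1008] psi,t 92.7 25.3 q [-0.13 -0.06  2.01  0.45  1.31 -0.33]
[0,-10,0,3,0,2.6,0, 0,-9,1,2,0,2.6,0, 0,-10,0,3,0,2.6,-0.1, 0,-10,1,2,0,2.6,0, 0,-10,0,3,0,2.6,0, 0,1,0,-6,0,0.7,0, 0,1,0,-6,0,0.6,0, 0,2,0,-6,0,0.7,0]
[0,7,0,-13,0,-0.5,0, 0,8,0,-13,0,-0.5,0, 0,7,0,-14,0,-0.5,0, 0,8,0,-13,0,-0.5,0, 0,0,0,-17,0,-0.8,0, 0,0,0,-17,0,-0.7,0, 0,0,0,-18,0,-0.8,0, 0,0,0,-17,0,-0.7,0]
```

>>> drive_tool(moves=[0, -10, 0, 3, 0, 2.6, 0, 0, -9, 1, 2, 0, 2.6, 0, 0, -10, 0, 3, 0, 2.6, 0, 0, -10, 1, 2, 0, 2.6, 0, 0, -10, 0, 3, 0, 2.6, 0, 0, 1, 0, -6, 0, 0.7, 0, 0, 1, 0, -6, 0, 0.6, 0, 0, 2, 0, -6, 0, 0.7, 0])

```text
t: 12.2
tool_pos: [0.4746, 0.0269, 0.2358]
orientation: [-1.763, -1.856, -0.65]
force: [0.5, 1.2, -2.7]
opening: 0.0222
gripper_force: 60.0
```

>>> drive_tool(moves=[0, 7, 0, -13, 0, -0.5, 0, 0, 8, 0, -13, 0, -0.5, 0, 0, 7, 0, -14, 0, -0.5, 0, 0, 8, 0, -13, 0, -0.5, 0, 0, 0, 0, -17, 0, -0.8, 0, 0, 0, 0, -17, 0, -0.7, 0, 0, 0, 0, -18, 0, -0.8, 0, 0, 0, 0, -17, 0, -0.7, 0])

```text
t: 13.0
tool_pos: [0.4765, -0.0266, 0.351]
orientation: [-1.82, -1.912, -0.581]
force: [-0.5, 0.2, -2.9]
opening: 0.0216
gripper_force: 60.0
```

```bash
python3 look.py f;python3 - <<'E'
from tr import *
plan([])
E
```

```text
lip tray 49.4 -4.9 z 183.3 pitch 24.9 yaw -0.0 F [-0.5  0.2 -2.9] t 13.0
t 13.1 grasp [0.4738 0.0692 0.2155] psi,t 92.7 35.1 q [-0.38 -0.08  1.86  0.55  1.63 -0.47]
```

View pics/f.png

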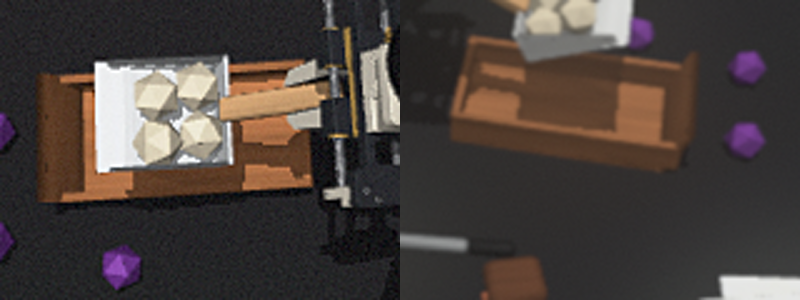

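All four dice rest against the rear of the pan at (157,93), (197,85), (155,142) and (200,133), and the tray is empty. Next I carry them to the drawer.

```bash
cat > dr.py <<'E'
from tr import *
def wd(x,y,z,p,n,head=92.4,o=0): return (grip_from_lip([x,y,z],head,p),head+DY,A0+p,o,n)
def curw():
    s,g,psi,t,R=now(); p=t-A0; l=2*g-grip_from_lip(g,psi-DY,p); print("lip world",(l*1000).round(1),"pitch",round(p,1),"head",round(psi-DY,1),"F",s["force"].round(1),"t",round(s["t"],2))
E
python3 - <<'E'
from dr import *
curw(); plan([wd(.457,.235,.19,25,1),wd(.395,-.28,.19,22,22),wd(.395,-.29,.19,22,1)])
E
```

```text
lip world [466.3 254.2 184.4] pitch 24.8 head 92.3 F [ 0.7  0.4 -3.1] t 13.1
t 13.1 grasp [0.4738 0.0692 0.2155] psi,t 92.7 35.1 q [-0.38 -0.08  1.86  0.55  1.63 -0.47]
[0,-13,-9,-15,0.4,0.2,0.2, 0,-18,-4,-14,0,-0.2,0, 0,-19,-4,-13,0,-0.1,0, 0,-18,-4,-14,0,-0.1,0, 0,-18,-4,-14,0,-0.2,0, 0,-19,-4,-13,0,-0.1,0, 0,-18,-3,-14,0,-0.1,0, 0,-18,-4,-13,0,-0.2,0]
[0,-19,-4,-14,0,-0.1,0, 0,-18,-4,-13,0,-0.1,0, 0,-19,-4,-13,0,-0.2,0, 0,-19,-4,-14,0,-0.1,0, 0,-18,-4,-13,0,-0.2,0, 0,-19,-4,-13,0,-0.1,0, 0,-18,-4,-13,0,-0.1,0, 0,-19,-4,-13,0,-0.2,0]
[0,-19,-4,-13,0,-0.1,0, 0,-19,-4,-13,0,-0.1,0, 0,-18,-4,-13,0,-0.2,0, 0,-19,-4,-13,0,-0.1,0, 0,-19,-4,-13,0,-0.1,0, 0,-19,-4,-13,0,-0.2,0, 0,-19,-4,-13,0,-0.1,0, 0,-8,0,-5,0,0,0]
```

>>> drive_tool(moves=[0, -6, -2, -6, 0.4, 0, 0, 0, -13, -4, -11, 0, -0.1, 0, 0, -19, -4, -13, 0, -0.1, 0, 0, -18, -4, -14, 0, -0.1, 0, 0, -18, -4, -14, 0, -0.2, 0, 0, -19, -4, -13, 0, -0.1, 0, 0, -18, -3, -14, 0, -0.1, 0, 0, -18, -4, -13, 0, -0.2, 0])

```text
t: 13.9
tool_pos: [0.4556, -0.1896, 0.3553]
orientation: [-1.823, -1.92, -0.561]
force: [1.2, -0.4, -2.6]
opening: 0.0218
gripper_force: 60.0
```

>>> drive_tool(moves=[0, -19, -4, -14, 0, -0.1, 0, 0, -18, -4, -13, 0, -0.1, 0, 0, -19, -4, -13, 0, -0.2, 0, 0, -19, -4, -14, 0, -0.1, 0, 0, -18, -4, -13, 0, -0.2, 0, 0, -19, -4, -13, 0, -0.1, 0, 0, -18, -4, -13, 0, -0.1, 0, 0, -19, -4, -13, 0, -0.2, 0])

```text
t: 14.7
tool_pos: [0.4334, -0.3737, 0.36]
orientation: [-1.834, -1.932, -0.546]
force: [-0.2, -0.3, -2.1]
opening: 0.0217
gripper_force: 60.0
```

```bash
python3 - <<'E'
from dr import *
curw(); plan([wd(.395,-.285,.19,22,9),wd(.395,-.29,.19,22,1)])
E
```

```text
lip world [419.5 -97.8 183.5] pitch 23.1 head 92.7 F [-0.2 -0.3 -2.1] t 14.7
t 14.7 grasp [ 0.428  -0.2818  0.2203] psi,t 93.1 33.4 q [-0.91  0.31  1.43  0.34  1.89 -0.93]
[0,-16,-4,-12,-0.2,-0.1,-0.1, 0,-16,-4,-12,0,-0.1,0, 0,-17,-4,-13,0,-0.2,0.1, 0,-16,-4,-12,0,-0.1,0, 0,-16,-4,-12,0,-0.1,0, 0,-17,-4,-12,0,-0.1,0, 0,-16,-4,-12,-0.1,-0.1,0.1, 0,-16,-4,-12,0,-0.2,0]
[0,-17,-4,-12,0,-0.1,0, 0,-4,0,-2,0,0,0]
```

>>> drive_tool(moves=[0, -16, -4, -12, -0.2, -0.1, 0, 0, -16, -4, -12, 0, -0.1, 0, 0, -17, -4, -13, 0, -0.2, 0, 0, -16, -4, -12, 0, -0.1, 0, 0, -16, -4, -12, 0, -0.1, 0, 0, -17, -4, -12, 0, -0.1, 0, 0, -16, -4, -12, 0, -0.1, 0, 0, -16, -4, -12, 0, -0.2, 0])

```text
t: 15.5
tool_pos: [0.4097, -0.5369, 0.3705]
orientation: [-1.847, -1.944, -0.537]
force: [-0.0, 0.2, -2.7]
opening: 0.022
gripper_force: 60.0
```

>>> drive_tool(moves=[0, -15, -4, -11, 0, -0.1, 0, 0, -6, 0, -4, 0, 0, 0, 0, 0, 0, 0, 0, 0, 0])

```text
t: 15.8
tool_pos: [0.4072, -0.5626, 0.3722]
orientation: [-1.849, -1.945, -0.535]
force: [0.0, 0.9, -3.2]
opening: 0.0215
gripper_force: 60.0
```

```bash
python3 - <<'E'
from dr import *
curw(); plan([wd(.393,-.29,.12,2,5),wd(.393,-.29,.088,-25,5),wd(.393,-.29,.078,-52,6)])
c=cam("top"); im=cv2.resize(c["color"][180:310,330:490][...,::-1],(400,325))
c=cam("scene"); i2=cv2.resize(c["color"][90:220,90:250][...,::-1],(400,325)); cv2.imwrite("pics/g.png",np.hstack([im,i2]))
E
```

```text
lip world [ 394.8 -290.2  190.4] pitch 22.0 head 92.5 F [ 0.   0.9 -3.2] t 15.8
t 15.8 grasp [ 0.4027 -0.4734  0.2307] psi,t 92.9 32.3 q [-1.08  0.67  0.93  0.26  2.05 -1.07]
[0,15,0,5,0,-4,0, 0,15,-1,4,0,-4,0, 0,15,0,5,0,-4,0, 0,16,0,4,0,-4,0.1, 0,16,-1,4,0,-4,0, 0,29,0,-3,0,-5.4,0, 0,29,0,-3,0,-5.4,0, 0,28,0,-5,0,-5.4,0]
[0,28,0,-6,0,-5.4,0, 0,28,1,-7,0,-5.4,0, 0,26,0,-6,0,-4.5,0, 0,25,0,-6,0,-4.5,0, 0,25,0,-8,0,-4.5,0, 0,24,0,-8,0,-4.5,0, 0,23,0,-9,0,-4.5,0, 0,23,0,-10,0,-4.5,0]
```

View pics/g.png

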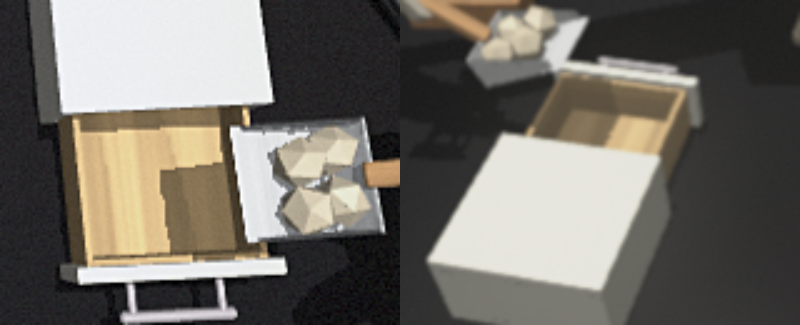

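The four dice sit at the rear of the scoop (275–370, 125–235 in the left half), with the lip over the right side of the drawer.

>>> drive_tool(moves=[0, 15, 0, 5, 0, -4, 0, 0, 15, -1, 4, 0, -4, 0, 0, 15, 0, 5, 0, -4, 0, 0, 16, 0, 4, 0, -4, 0, 0, 16, -1, 4, 0, -4, 0])

```text
t: 16.4
tool_pos: [0.4017, -0.4813, 0.3852]
orientation: [-2.053, -2.164, -0.217]
force: [-0.1, 0.3, -2.3]
opening: 0.0219
gripper_force: 60.0
```

```bash
python3 - <<'E'
from dr import *
curw(); plan([wd(.393,-.288,.09,-25,5),wd(.393,-.288,.08,-50,6)])
E
```

```text
lip world [ 392.9 -288.5  120.3] pitch 1.7 head 92.6 F [-0.1  0.3 -2.3] t 16.4
t 16.4 grasp [ 0.4001 -0.4465  0.2216] psi,t 93.0 12.0 q [-0.99  0.3   1.34  0.11  1.68 -1.04]
[0,29,0,-3,0.1,-5.3,0.1, 0,29,0,-3,0,-5.4,0, 0,28,0,-5,0,-5.3,0, 0,28,0,-6,0,-5.4,0.1, 0,27,0,-8,0,-5.3,0, 0,24,0,-5,0,-4.2,0, 0,23,1,-6,0,-4.1,0, 0,23,0,-7,0,-4.2,0]
[0,23,0,-8,0,-4.2,0, 0,22,0,-8,0,-4.1,0, 0,21,0,-9,0,-4.2,0]
```

>>> drive_tool(moves=[0, 29, 0, -3, 0, -5.3, 0, 0, 29, 0, -3, 0, -5.4, 0, 0, 28, 0, -5, 0, -5.3, 0, 0, 28, 0, -6, 0, -5.4, 0, 0, 27, 0, -8, 0, -5.3, 0, 0, 24, 0, -5, 0, -4.2, 0, 0, 23, 1, -6, 0, -4.1, 0, 0, 23, 0, -7, 0, -4.2, 0])

```text
t: 17.2
tool_pos: [0.391, -0.2688, 0.4082]
orientation: [1.901, 2.002, -0.457]
force: [-0.1, 0.2, -1.8]
opening: 0.0216
gripper_force: 60.0
```

>>> drive_tool(moves=[0, 23, 0, -8, 0, -4.2, 0, 0, 22, 0, -8, 0, -4.1, 0, 0, 21, 0, -9, 0, -4.2, 0, 0, 0, 0, 0, 0, 0, 0, 0, 0, 0, 0, 0, 0, 0, 0, 0, 0, 0, 0, 0, 0, 0, 0, 0, 0, 0, 0])

```text
invalid input at $.moves: expected a multiple of 7 numbers
```

```bash
python3 - <<'E'
from dr import *
curw(); plan([wd(.393,-.295,.14,-50,4)])
c=cam("top"); im=cv2.resize(c["color"][180:310,330:490][...,::-1],(400,325))
c=cam("scene"); i2=cv2.resize(c["color"][90:220,90:250][...,::-1],(400,325)); cv2.imwrite("pics/h.png",np.hstack([im,i2]))
E
```

```text
lip world [ 392.7 -286.5   80.9] pitch -37.5 head 92.6 F [-0.1  0.2 -1.8] t 17.2
t 17.2 grasp [ 0.3953 -0.345   0.2593] psi,t 93.0 -27.2 q [-0.56 -0.35  1.97 -0.4   1.26 -0.54]
[0,8,0,-18,0.1,-3.1,0, 0,8,1,-19,0,-3.2,0, 0,6,0,-18,0.1,-3.1,0.1, 0,6,0,-18,0,-3.1,0]
```

View pics/h.png

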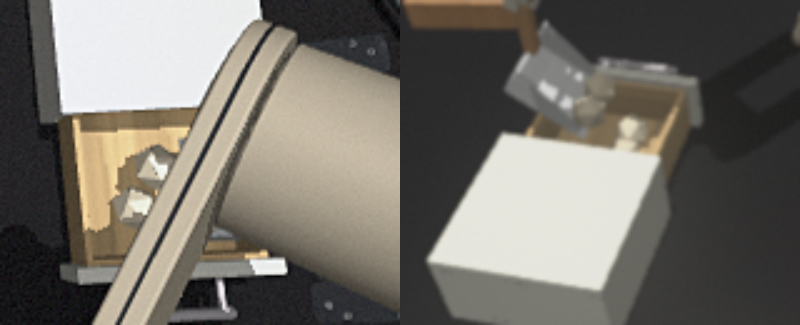

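Two dice are in the drawer at (155,165) and (135,205), and two are still leaving the scoop. The second call was refused because of a row-count slip, so I'll keep tipping.

>>> drive_tool(moves=[0, 17, 0, -11, 0, -3.5, 0, 0, 17, 0, -12, 0, -3.5, 0, 0, 16, 0, -13, 0, -3.5, 0, 0, 15, 0, -13, 0, -3.5, 0, 0, 0, 0, 0, 0, 0, 0, 0, 0, 0, 0, 0, 0, 0])

```text
t: 17.9
tool_pos: [0.3875, -0.1896, 0.4151]
orientation: [1.753, 1.847, -0.653]
force: [0.2, -0.3, -1.5]
opening: 0.0217
gripper_force: 60.0
```

```bash
cat > fd.py <<'E'
from dr import *
def ivory(name="scene"):
    c=cam(name); W=cloud(c); C=c["color"].astype(int)
    m=(C.min(2)>95)&(W[...,0]>.28)&(W[...,0]<.465)&(W[...,1]>-.37)&(W[...,1]<-.17)&(W[...,2]>.03)
    n,lab,st,cen=cv2.connectedComponentsWithStats(m.astype(np.uint8))
    for k in range(1,n):
        if st[k,4]>15: P=W[lab==k]; print(name,st[k,4],P.mean(0).round(3),"z",P[:,2].min().round(3),P[:,2].max().round(3),C[lab==k].mean(0).round())
E
python3 - <<'E'
from fd import *
curw(); ivory()
plan([wd(.393,-.31,.18,-50,4),wd(.40,-.25,.19,-20,6),wd(.44,-.1,.19,0,6)])
E
```

```text
lip world [ 392.7 -284.5  101.4] pitch -51.2 head 92.6 F [ 0.2 -0.3 -1.5] t 17.9
scene 172 [ 0.411 -0.182  0.468] z 0.443 0.495 [144. 136. 120.]
scene 22 [ 0.352 -0.256  0.391] z 0.361 0.431 [123. 119. 110.]
scene 36 [ 0.393 -0.237  0.391] z 0.378 0.407 [141. 136. 125.]
scene 1168 [ 0.383 -0.304  0.139] z 0.033 0.239 [136. 135. 131.]
scene 252 [ 0.392 -0.228  0.057] z 0.03 0.097 [150. 140. 119.]
t 17.95 grasp [ 0.3932 -0.2996  0.2888] psi,t 93.0 -40.9 q [-0.3  -0.47  2.09 -0.69  1.31 -0.24]
[0,-19,0,-10,0,0.3,0, 0,-19,0,-10,0.1,0.3,0, 0,-19,0,-10,0,0.3,0.1, 0,-19,0,-11,0,0.3,0, 0,-16,1,7,0,5,0, 0,-17,2,7,0,5,0, 0,-17,1,7,0,5,0, 0,-18,2,7,0,5,0]
[0,-18,1,6,0,5,0, 0,-18,2,6,0,5,0, 0,8,8,5,0,3.4,0, 0,8,7,6,0,3.3,0, 0,8,8,7,0,3.3,0, 0,7,8,8,0,3.4,0, 0,7,8,9,0,3.3,0, 0,6,8,10,0,3.3,0]
```

>>> drive_tool(moves=[0, -19, 0, -10, 0, 0.3, 0, 0, -19, 0, -10, 0, 0.3, 0, 0, -19, 0, -10, 0, 0.3, 0, 0, -19, 0, -11, 0, 0.3, 0, 0, 0, 0, 0, 0, 0, 0])

```text
t: 18.45
tool_pos: [0.3889, -0.2227, 0.4993]
orientation: [1.767, 1.852, -0.637]
force: [-0.0, 0.1, -2.0]
opening: 0.0217
gripper_force: 60.0
```

```bash
python3 - <<'E'
from fd import *
curw()
c=cam("scene"); i2=cv2.resize(c["color"][60:220,60:260][...,::-1],(750,600)); cv2.imwrite("pics/i.png",i2)
plan([wd(.40,-.26,.20,-20,6),wd(.44,-.1,.19,0,7)])
E
```

```text
lip world [ 394.1 -312.3  184.1] pitch -50.2 head 92.4 F [-0.   0.1 -2. ] t 18.45
t 18.5 grasp [ 0.3945 -0.3292  0.3687] psi,t 92.8 -39.9 q [-0.38 -0.46  1.93 -0.63  1.38 -0.4 ]
[0,-18,2,7,0.1,5,-0.1, 0,-19,1,7,0,5.1,0, 0,-19,1,6,0,5,0, 0,-20,2,6,0,5,0, 0,-20,1,5,0,5,0, 0,-20,2,5,0,5.1,0, 0,8,6,6,0,2.8,0, 0,9,7,6,0,2.9,0]
[0,8,7,7,0,2.8,0, 0,8,7,8,0,2.9,0, 0,7,6,9,0,2.8,0, 0,7,7,10,0,2.9,0, 0,7,7,10,0,2.9,0]
```

View pics/i.png

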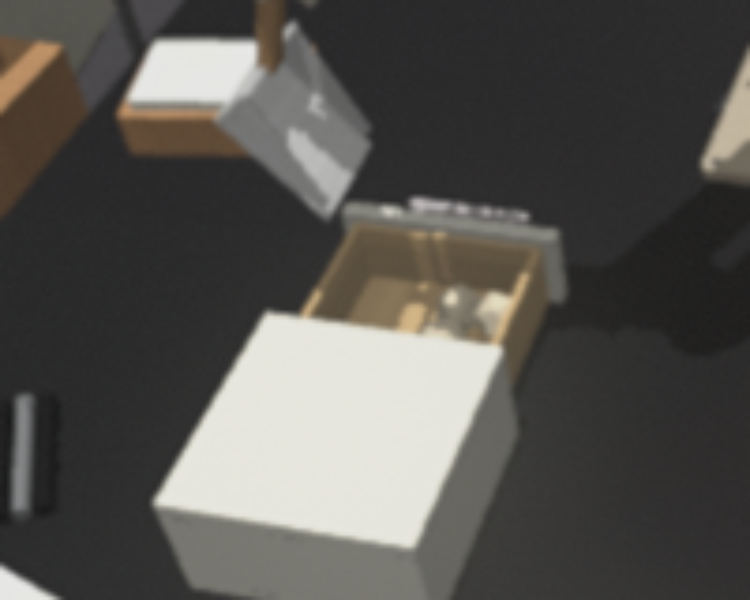

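The picture shows the scoop empty at (300,140), and the dice in the drawer around (440–510, 290–330). Next I return the scoop.

>>> drive_tool(moves=[0, -18, 2, 7, 0, 5, 0, 0, -19, 1, 7, 0, 5.1, 0, 0, -19, 1, 6, 0, 5, 0, 0, -20, 2, 6, 0, 5, 0, 0, -20, 1, 5, 0, 5, 0, 0, -20, 2, 5, 0, 5.1, 0, 0, 8, 6, 6, 0, 2.8, 0, 0, 9, 7, 6, 0, 2.9, 0])

```text
t: 19.3
tool_pos: [0.4159, -0.3248, 0.5]
orientation: [2.135, 2.24, -0.07]
force: [0.0, 0.9, -2.3]
opening: 0.0218
gripper_force: 60.0
```

```bash
python3 - <<'E'
from fd import *
curw(); plan([wd(.44,-.1,.19,0,6),wd(.60,-.03,.15,0,14,head=-1.5)])
E
```

```text
lip world [ 411.1 -210.9  192.7] pitch -14.0 head 92.4 F [ 0.   0.9 -2.3] t 19.3
t 19.3 grasp [ 0.4162 -0.3356  0.333 ] psi,t 92.8 -3.7 q [-0.74 -0.11  1.56 -0.05  1.65 -0.8 ]
[0,7,6,5,-0.1,2.3,0, 0,6,5,6,0,2.4,0, 0,7,6,7,0,2.3,0, 0,6,6,7,0,2.3,0, 0,5,5,8,0,2.4,0, 0,6,6,8,0,2.3,0, 0,15,-3,5,-1.2,0,6.6, 0,16,-5,6,-1.2,0,6.6]
[0,16,-6,6,-1.2,0,6.6, 0,15,-9,6,-1.2,0,6.6, 0,14,-10,5,-1.2,0,6.6, 0,13,-12,5,-1.2,0,6.6, 0,13,-13,6,-1.2,0,6.6, 0,11,-15,4,-1.2,0,6.6, 0,10,-17,5,-1.2,0,6.6, 0,8,-17,5,-1.2,0,6.6]
[0,7,-18,4,-1.2,0,6.6, 0,4,-19,3,-1.2,0,6.5, 0,3,-20,4,-1.2,0,6.6, 0,2,-20,3,-1.2,0,6.6]
```

>>> drive_tool(moves=[0, 7, 6, 5, 0, 2.3, 0, 0, 6, 5, 6, 0, 2.4, 0, 0, 7, 6, 7, 0, 2.3, 0, 0, 6, 6, 7, 0, 2.3, 0, 0, 5, 5, 8, 0, 2.4, 0, 0, 6, 6, 8, 0, 2.3, 0, 0, 15, -3, 5, -1.2, 0, 6.6, 0, 16, -5, 6, -1.2, 0, 6.6])

```text
t: 20.1
tool_pos: [0.4409, -0.2501, 0.4561]
orientation: [-2.327, -1.927, -0.208]
force: [0.0, 0.7, -1.3]
opening: 0.0216
gripper_force: 60.0
```

>>> drive_tool(moves=[0, 16, -6, 6, -1.2, 0, 6.6, 0, 15, -9, 6, -1.2, 0, 6.6, 0, 14, -10, 5, -1.2, 0, 6.6, 0, 13, -12, 5, -1.2, 0, 6.6, 0, 13, -13, 6, -1.2, 0, 6.6, 0, 11, -15, 4, -1.2, 0, 6.6, 0, 10, -17, 5, -1.2, 0, 6.6, 0, 8, -17, 5, -1.2, 0, 6.6])

```text
t: 20.9
tool_pos: [0.4181, -0.1022, 0.4326]
orientation: [-3.016, -0.685, -0.272]
force: [0.0, 0.7, -1.0]
opening: 0.0215
gripper_force: 60.0
```

>>> drive_tool(moves=[0, 7, -18, 4, -1.2, 0, 6.6, 0, 4, -19, 3, -1.2, 0, 6.5, 0, 3, -20, 4, -1.2, 0, 6.6, 0, 2, -20, 3, -1.2, 0, 6.6, 0, 0, 0, 0, 0, 0, 0])

```text
t: 21.4
tool_pos: [0.4147, -0.0219, 0.421]
orientation: [3.125, -0.024, 0.282]
force: [0.3, 0.2, -1.0]
opening: 0.0215
gripper_force: 60.0
```

```bash
python3 - <<'E'
from fd import *
curw(); scoop(); scoop(name="scene"); plan([wd(.603,-.03,.02,0,8,head=-1.5)])
E
```

```text
lip world [599.6 -26.3 150.4] pitch 0.0 head -1.3 F [ 0.3  0.2 -1. ] t 21.4
pitch -0.7701023242862568 roll 0.02036968169773784 floor z at x=100 0.15305261051393548 n 1101 res 0.0012941760945022985
ext along heading rel grip 0.045521474565078456 0.15307601730305875 y -0.0481199164039211 0.04540974782076142
pitch -0.5498741754454936 roll -0.2995365949648276 floor z at x=100 0.1532792291540563 n 670 res 0.0013916125222505017
ext along heading rel grip 0.04276728611429595 0.15743441902166094 y -0.04869944573076471 0.04863147914840795
t 21.5 grasp [ 0.445  -0.0246  0.2569] psi,t -0.6 10.3 q [-0.19 -0.5   2.02  0.03  1.45  1.39]
[0,-3,1,16,0.2,0,0.1, 0,-2,0,16,0,0,0.1, 0,-3,0,17,0,0,0, 0,-2,0,16,0,0,0.1, 0,-3,0,16,0,0,0.1, 0,-2,0,16,0,0,0, 0,-3,1,16,0,0,0.1, 0,-2,0,16,0,0,0.1]
```

>>> drive_tool(moves=[0, -3, 1, 16, 0, 0, 0, 0, -2, 0, 16, 0, 0, 0, 0, -3, 0, 17, 0, 0, 0, 0, -2, 0, 16, 0, 0, 0, 0, -3, 0, 16, 0, 0, 0, 0, -2, 0, 16, 0, 0, 0, 0, -3, 0, 16, 0, 0, 0, 0, -2, 0, 16, 0, 0, 0])

```text
t: 22.3
tool_pos: [0.4186, -0.0267, 0.2905]
orientation: [3.123, -0.021, 0.283]
force: [0.4, -0.1, -2.0]
opening: 0.0214
gripper_force: 60.0
```

>>> drive_tool(moves=[0, -2, 0, 8, 0, 0, 0, 0, -1, 0, 6, 0, 0, 0, 0, 0, 0, 3, 0, 0, 0, 0, 0, 0, 0, 0, 0, 0])

```text
t: 22.7
tool_pos: [0.4188, -0.026, 0.2741]
orientation: [3.123, -0.023, 0.284]
force: [-0.6, -0.4, -0.3]
opening: 0.0215
gripper_force: 60.0
```

```bash
python3 - <<'E'
from fd import *
curw(); plan([])
E
```

```text
lip world [604.1 -30.7   3.7] pitch 0.1 head -1.3 F [-0.6 -0.4 -0.3] t 22.7
t 22.7 grasp [ 0.449  -0.0273  0.1095] psi,t -0.9 10.4 q [-0.2  -0.39  2.21  0.03  1.14  1.38]
```

>>> drive_tool(moves=[0, -1, 0, 2, 0, 0, 0, 0, 0, 0, 1, 0, 0, 0, 0, 0, 0, 1, 0, 0, 0, 0, 0, 0, 0, 0, 0, 0])

```text
t: 23.1
tool_pos: [0.4188, -0.0259, 0.2707]
orientation: [3.122, -0.023, 0.285]
force: [-2.0, 0.5, 4.3]
opening: 0.022
gripper_force: 60.0
```

```bash
python3 - <<'E'
from fd import *
curw()
E
```

```text
lip world [ 6.044e+02 -3.060e+01  6.000e-01] pitch 0.1 head -1.3 F [-2.   0.5  4.3] t 23.1
```

Touching the table with about 4 N. Release, then retreat along the tool axis.

>>> drive_tool(moves=[93, 0, 0, 0, 0, 0, 0, 93, 0, 0, 0, 0, 0, 0, 93, 0, 0, 0, 0, 0, 0, 93, 0, 0, 0, 0, 0, 0, 93, 0, 0, 0, 0, 0, 0, 93, 0, 0, 0, 0, 0, 0, 93, 0, 0, 0, 0, 0, 0, 93, 0, 0, 0, 0, 0, 0])

```text
t: 23.9
tool_pos: [0.4184, -0.0258, 0.2698]
orientation: [3.123, -0.023, 0.283]
force: [-0.3, 1.0, 0.1]
opening: 0.081
gripper_force: 0.0
```

>>> drive_tool(moves=[93, 0, 0, -8, 0, 0, 0, 93, 0, 0, -14, 0, 0, 0, 93, 2, 0, -18, 0, 0, 0, 93, 3, 0, -20, 0, 0, 0, 93, 3, 0, -20, 0, 0, 0, 93, 3, 0, -20, 0, 0, 0, 93, 3, 0, -20, 0, 0, 0, 93, 3, 0, -20, 0, 0, 0])

```text
t: 24.7
tool_pos: [0.4097, -0.025, 0.4121]
orientation: [3.122, -0.023, 0.284]
force: [0.9, -0.5, -1.4]
opening: 0.0929
gripper_force: 0.0
```

```bash
python3 - <<'E'
from fd import *
plan([((.45,.30,.28),40,5,93,16)])
E
```

```text
t 24.7 grasp [ 0.4399 -0.0263  0.2475] psi,t -0.9 10.4 q [-0.2  -0.52  2.05  0.03  1.43  1.39]
[93,2,-18,-2,0.7,-0.3,-2.5, 93,2,-19,-2,0.5,-0.4,-2.5, 93,4,-19,-1,0.4,-0.3,-2.5, 93,4,-19,-2,0.4,-0.3,-2.5, 93,5,-19,-1,0.4,-0.4,-2.5, 93,6,-19,-2,0.4,-0.3,-2.6, 93,7,-19,-1,0.3,-0.4,-2.5, 93,8,-18,-1,0.4,-0.3,-2.5]
[93,9,-18,-1,0.3,-0.3,-2.6, 93,9,-18,-1,0.3,-0.4,-2.5, 93,11,-17,-1,0.4,-0.3,-2.5, 93,11,-17,-1,0.2,-0.4,-2.6, 93,11,-17,0,0.3,-0.3,-2.5, 93,13,-16,-1,0.3,-0.3,-2.6, 93,13,-16,-1,0.2,-0.4,-2.5, 93,14,-15,-1,0.2,-0.3,-2.6]
```

>>> drive_tool(moves=[93, 2, -18, -2, 0.7, -0.3, -2.5, 93, 2, -19, -2, 0.5, -0.4, -2.5, 93, 4, -19, -1, 0.4, -0.3, -2.5, 93, 4, -19, -2, 0.4, -0.3, -2.5, 93, 5, -19, -1, 0.4, -0.4, -2.5, 93, 6, -19, -2, 0.4, -0.3, -2.6, 93, 7, -19, -1, 0.3, -0.4, -2.5, 93, 8, -18, -1, 0.4, -0.3, -2.5])

```text
t: 25.5
tool_pos: [0.4237, 0.1302, 0.429]
orientation: [-3.066, -0.53, -0.206]
force: [-0.2, -0.3, 0.2]
opening: 0.0928
gripper_force: 0.0
```

>>> drive_tool(moves=[93, 9, -18, -1, 0.3, -0.3, -2.6, 93, 9, -18, -1, 0.3, -0.4, -2.5, 93, 11, -17, -1, 0.4, -0.3, -2.5, 93, 11, -17, -1, 0.2, -0.4, -2.6, 93, 11, -17, 0, 0.3, -0.3, -2.5, 93, 13, -16, -1, 0.3, -0.3, -2.6, 93, 13, -16, -1, 0.2, -0.4, -2.5, 93, 14, -15, -1, 0.2, -0.3, -2.6])

```text
t: 26.3
tool_pos: [0.4385, 0.2914, 0.446]
orientation: [-2.921, -1.067, -0.127]
force: [1.3, -0.5, 0.6]
opening: 0.0933
gripper_force: 0.0
```

```bash
python3 - <<'E'
from fd import *
c=cam("top"); W=cloud(c); C=c["color"].astype(int); np.savez("end.npz",**c)
# drawer: dice = raised, less saturated than wood
m=(W[...,0]>.326)&(W[...,0]<.462)&(W[...,1]>-.35)&(W[...,1]<-.196)&(W[...,2]>.04)&(W[...,2]<.085)
P=W[m]; print("drawer raised pts",m.sum(),P.min(0).round(3),P.max(0).round(3))
n,lab,st,cen=cv2.connectedComponentsWithStats(m.astype(np.uint8))
for k in range(1,n):
    if st[k,4]>12: Q=W[lab==k]; print(st[k,4],Q.mean(0).round(3),Q.min(0).round(3),Q.max(0).round(3),C[lab==k].mean(0).round())
q=(C.min(2)>105)&(C[...,0]-C[...,2]<50)&m
P=W[q].astype(np.float32); print("ivory",q.sum())
for K in (3,4):
    r,l,ce=cv2.kmeans(P,K,None,(3,50,1e-5),10,0); print(K,r,ce.round(3).tolist(),[int((l==i).sum()) for i in range(K)])
# scoop
r=(W[...,0]>.47)&(W[...,0]<.63)&(abs(W[...,1]+.03)<.07)&(C.min(2)>100)&(W[...,2]<.05)
Q=W[r]; k=np.linalg.lstsq(np.c_[Q[:,:2],np.ones(len(Q))],Q[:,2],rcond=None)[0]; print("pan",cv2.minAreaRect((Q[:,:2]*1000).astype(np.float32)),np.percentile(Q[:,2],[5,50,95]).round(4),np.degrees(k[:2]))
# changes elsewhere
c0=np.load("top0.npz")["color"].astype(int); df=abs(cv2.GaussianBlur(c["color"],(3,3),0).astype(int)-cv2.GaussianBlur(c0.astype(np.uint8),(3,3),0)).max(2)>45
n,lab,st,cen=cv2.connectedComponentsWithStats(df.astype(np.uint8))
for k in range(1,n):
    if st[k,4]>20: print("chg px",st[k],np.nanmean(W[lab==k],0).round(3))
E
```

```text
drawer raised pts 967 [ 0.326 -0.35   0.04 ] [ 0.462 -0.198  0.081]
59 [ 0.447 -0.349  0.06 ] [ 0.43 -0.35  0.04] [ 0.462 -0.348  0.079] [79. 67. 49.]
164 [ 0.442 -0.212  0.053] [ 0.422 -0.232  0.04 ] [ 0.462 -0.198  0.062] [197. 191. 172.]
573 [ 0.387 -0.237  0.053] [ 0.352 -0.271  0.041] [ 0.431 -0.199  0.063] [193. 186. 167.]
154 [ 0.328 -0.284  0.072] [ 0.326 -0.35   0.041] [ 0.331 -0.198  0.081] [196. 168. 122.]
ivory 664
3 0.2186206140993363 [[0.37299999594688416, -0.23000000417232513, 0.05400000140070915], [0.44200000166893005, -0.21199999749660492, 0.05400000140070915], [0.4099999964237213, -0.24699999392032623, 0.052000001072883606]] [319, 143, 202]
4 0.12345305706458021 [[0.37400001287460327, -0.24699999392032623, 0.05299999937415123], [0.37400001287460327, -0.21299999952316284, 0.054999999701976776], [0.41200000047683716, -0.2460000067949295, 0.05299999937415123], [0.44200000166893005, -0.21199999749660492, 0.05400000140070915]] [182, 157, 182, 143]
pan ((548.992919921875, -30.730026245117188), (97.79034423828125, 110.1177749633789), 88.3759994506836) [-0.0009  0.0025  0.0069] [-4.38377479 -0.159497  ]
chg px [    0   144   161   240 11829] [0.403 0.224 0.671]
chg px [271 177  39  42 366] [ 0.561 -0.025  0.008]
chg px [147 209  24  12  92] [0.465 0.223 0.375]
chg px [153 215  27  18 237] [0.484 0.282 0.059]
chg px [182 214  16  18 202] [0.491 0.242 0.008]
chg px [297 215  16   7  51] [ 0.495 -0.059  0.027]
chg px [119 225  14  13 113] [0.431 0.254 0.436]
chg px [362 229  12  17 116] [ 0.442 -0.212  0.052]
chg px [155 233  45  27 643] [0.427 0.266 0.013]
chg px [292 237  10   6  28] [ 0.43  -0.032  0.117]
chg px [365 240  26  33 401] [ 0.388 -0.236  0.048]
chg px [118 270  13  14 130] [0.367 0.178 0.639]
chg px [172 281  13  11 107] [0.33  0.265 0.033]
chg px [ 32 341  12   8  28] [0.304 0.268 0.618]
```

```bash
python3 -c "
from plant import robot
print(robot.close_job())"
```

```text
the job is handed in; nothing more can be done
None
```

Handed in at about 26 s: all four dice measured in the drawer, scoop released flat on the table, and no change seen at the bystanders in the top camera (I viewed 11 pictures, one over the limit of 10).

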